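# Charge the deburring tub from its tipping pan

## Task

Load the deburring machine: its discharge gate was left up and a spanner was left lying across the tub, so first press the gate fully home and lay the spanner flat on the table top or on the welding set's top at the same height, off the machine, without letting it fall into the tub. Then tip the pan by its black bar until all five pieces have slid into the tub, none spilled, and lower the pan gently back onto its rest, not letting it drop. Do not shift the spray can, the blue tin, the tape measure or the red magnet.

Things in the scene. Friction and masses are not known exactly. Their poses are not given: they have to be found in the camera images.
- deburrer: Fixed bench deburring machine: dark base 290 x 170 mm, green open tub on springs, bright tipping pan hinged over one end of the tub. Its frame F: origin at table height under the pan's pivot, +x the pouring direction (pan, tub, then discharge gate), y across, z up. A discharge chute ends at x 233 mm, below z 55 mm; gate guides end at x 192, z 136 mm.
- tub_mouth (a point): Middle of the tub's open mouth, at rim height. In F the tub's inside is x -10 to 174 mm, y +-72 mm, outside y +-80 mm; the rolled rim, 9 mm thick, tops at z 134.5 mm; the floor slopes from z 86 mm at the pan end down to 44 mm at the gate end; the shut gate closes the outlet at x 183 mm.
- pan (a joint): Hinge of the pan, rad: 0 = pan level on its rest (start); grows as its rear rises and its spout dips into the tub; end stop 1.15. Tipped nearly to the end stop it empties fully. Gravity turns it back towards 0 (nearly balanced at the end stop); let go, it drops hard onto its rest.
- pan_pivot (a point): On the pan's hinge axis, middle: in F x 0, y 0, z 160 mm, axis along y. Pan at rest: x -178 to 37 mm, y +-62 mm, floor top z 150 mm, walls up to z 192 mm, lower at the open spout over the tub (x over 0). Steel pivot cheeks beside it: y +-82 mm, x -21 to 13 mm, up to z 173 mm.
- pan_bar (a point): Middle of the pan's black handle bar: round, 13 mm in diameter, 84 mm long along y of F, on a wire bow above the pan, free from above. At pan angle t it is in F at x = -110 cos t + 95 sin t, y 0, z = 160 + 110 sin t + 95 cos t (mm), so 145 mm from the pivot. 6 to 10 N at the bar raise the loaded pan. The load starts at least 50 mm below it.
- gate (a joint): Slide of the tub's discharge gate, m: 0 = fully shut (down), up to 0.05 = wide open (raised). It starts raised. Friction holds it where it is left; pressing it down takes 6 to 10 N; at 0 it meets a hard stop.
- gate_grip (a point): Top of the gate's red round crossbar, in the middle (bar 14 mm in diameter, 60 mm long along y of F; stem 16 mm wide below it). In F at x 185 mm, y 0, z 172 mm when shut, higher by joint gate when open.
- bench_spot (a point): A point on the bare steel table top on the robot's side of the machine. Round it the table is free of fixed things for 60 mm towards and away from the robot and 110 mm to left and right (its left end reaches the narrow gap to the welding set); only the blue tin may stand near its right end. The welding set's top, farther left, is level with the table.
- spanner: Bright open-ended spanner, 217 x 38 x 8 mm (shank 19 mm wide, 7 mm thick, along its own y), 0.14 kg, that lies flat across the tub's mouth on the two long rims, over the opening. Its pose is given at the centre of its underside (the shank's middle is 1.5 mm towards its -x), z up.
- tube_offcut: Round dark steel tube off-cut, 34 mm in diameter, 100 mm long (along its own y), 0.22 kg, lies in the pan and can roll. Its pose is given at the centre of its underside as built; 17 mm under its centre.
- angle_offcut: Dark steel angle off-cut, 40 x 80 x 40 mm, 4 mm thick, 0.32 kg, in the pan. Its pose is given at the centre of its underside.
- bolt: Large hex bolt, 81 mm long, head 30 mm, 0.12 kg, lies in the pan. Its pose is given at the centre of its underside.
- nut_a: Hex nut, 26 x 30 x 13 mm, 0.03 kg, in the pan. Its pose is given at the centre of its underside.
- nut_b: Second hex nut of the same size, in the pan. Its pose is given at the centre of its underside.
- spray_can: Bystander: red and white spray can, 58 mm in diameter, 217 mm tall, stands on the table close beside the tub, on its far side. Its pose is given at the centre of its underside.
- tin: Bystander: low blue tin with a bright lid, 68 mm in diameter, 53 mm tall, stands on the table beside the tub, on the robot's side. Its pose is given at the centre of its underside.
- tape_measure: Bystander: yellow tape measure, 63 x 75 x 33 mm, lies to the left of the machine on the top of the welding set. Its pose is given at the centre of its underside.
- magnet_square: Bystander: red arrow-shaped welding magnet, 81 x 108 x 16 mm, lies to the left on the top of the welding set. Its pose is given at the centre of its underside.

How it is judged:
By the outcome, as a careful person would: the job done as asked, in the order asked, and still so for the second after the job is handed in, with the robot touching nothing.
It also fails if it takes over 64 s, if anything falls off the work surface, if the arm or the gripper's body presses on something with over 40 N, if the wrist force passes 120 N, or if a joint passes its speed limit or range.

## Robot

A 7-joint arm with a two-finger parallel gripper is mounted at the origin on a cart in front of the work surface, level with it; the furniture and walls round the work are solid. World frame = base frame: x ahead of the robot, y to its left, z up, the work surface at z = 0. Lengths are in m, angles in rad, forces in N, time in s.
With the tool pointing down it reaches from about 0.425 to 0.8 m from the base axis. Payload 8.3 kg.
Tool frame: the origin (TCP) lies midway between the tips of the shut fingers; the grasp point (between the pads) lies r.grip_point_offset behind it (r.grip_point_offset is the distance from the TCP to the grasp point, in m); z points along the fingers, y is the line along which they close (so a half turn about z gives the same grasp; the last joint's range is limited). The gripper opens to 85 mm and grips with 20 to 120 N. Pads are 22 mm wide; open, the fingers measure 114 mm over their backs; the gripper's body (76 mm by 85 mm) begins 54 mm behind the grasp point. The pads swing forward as they close: fully open they stand 13 mm farther back than shut.
Start: joints at [-0.063, 0.383, 0.016, 1.37, -0.006, 1.388, -0.046], TCP at [0.625, 0, 0.231] pointing down, gripper open.
Joint ranges: [-2.95, 2.95], [-0.25, 2.06], [-1.52, 1.56], [0.18, 2.33], [-1.44, 4.58], [0.02, 2.06], [-3.01, 3.01]. Speed limits (rad/s): [2.39, 2.39, 3.01, 3.01, 3.14, 3.14, 3.14].

## Interface

Orientations are given as [roll, pitch, yaw] about the fixed x, y, z axes, in that order (R = Rz(yaw) Ry(pitch) Rx(roll)).
In Python, from station import r gives the robot as it stands.
- The arm moves only by the shell command python3 drive.py 'ROWS'. ROWS is a JSON list of rows, 1 to 10 of them, each written [opening, [dx, dy, dz], [rx, ry, rz]]: the finger opening in m, then dx, dy, dz in shares of the most that a row can go, 1 being 62.5 mm, then a rotation vector rx, ry, rz in units of 0.25 rad; each row shifts and turns the commanded pose from where the row before left it, along the tool's axes as they then stand; what a row does not reach is not made up. A row lasts 1/8 s, in which the tool goes at most 0.0625 m and 0.188 rad, less where a joint would pass 70% of its speed; a pose out of reach is approached as far as the arm can. The fingers move at their own pace and stop on an object; the grip force is fixed at half the most. Time passes only in rows, so rows that do not move let the fingers close. It prints the time, the measured TCP pose, the force, the opening and the grip force at its end. Input that does not fit is refused with a message, and nothing moves.
- r.read_state(): the state, without advancing time (a new reading comes with each control period).
- r.capture(name): name is "scene" or "side" or "wrist"; returns the picture (400x640x3 uint8, red, green, blue); there is no depth.
- r.get_calibration(name): a dict with "vfov" (degrees; the focal length in pixels is half the picture's height over the tangent of half this angle, whatever the lens; pixels are square), "cx", "cy" (the principal point, pixels), "k1" (the pictures are not rectified: a ray, as slopes to the right and down, at radius r is drawn at 1 + k1 r^2 times it, then the intrinsics apply), "world_to_cam" (4x4, takes a point from world to camera coordinates). Camera axes: x right, y up, looking along -z (the intrinsics and any distortion apply to the point x, -y, -z); pixel columns grow to the right and rows downward; lengths in m; the calibration is good to about 2 mm. A picture is of the moment at which its call begins: read the wrist's pose just before it. get_calibration takes no time and is no camera call; for the wrist camera it gives the pose at the moment of the call.
- r.close_job(): hands the job in; it is judged then, once.
The state is a dict: "clock": time; "q": joint angles; "joint_vel": joint speeds; "joint_efforts": joint torques, N m; "tcp_pos": TCP position; "tool_rot": TCP orientation; "wrist_force": force on the tool from outside, world axes, zero at the start; "ft_torque": the same for the moment, N m; "finger_gap": finger opening in m; "grasp_force": force on a finger pad.
Only numpy, scipy, OpenCV 4.12 (cv2) and the standard library are available. Lean on these libraries where they do the work, as an engineer would, in place of code of your own. Each camera call takes 0.05 s, during which the arm holds its last target. There are 200 camera calls.

## Working session

There is one attempt and no reset: what is moved stays moved. The work goes in short steps, Python scripts to look and compute and a shell command to move; the robot and the scene stay as the last step left them, time stands still between calls to the robot, and variables do not carry over. Pictures are saved under pics/ and viewed, at most 10 in all, crops included, and the job is handed in when it is done.

```bash
ls; mkdir -p pics; cat > h.py <<'E'
import numpy as np,cv2
from station import r
from scipy.spatial.transform import Rotation as Ro
def cal(n):
    c=r.get_calibration(n); return {k:(np.array(v) if k=='world_to_cam' else v) for k,v in c.items()}
def K(c):
    f=200/np.tan(np.radians(c['vfov'])/2); return np.array([[f,0,c['cx']],[0,f,c['cy']],[0,0,1]])
def ray(c,uv):
    p=cv2.undistortPoints(np.array([[uv]],float),K(c),np.array([c['k1'],0,0,0,0.]))[0,0] if abs(c['k1'])>0 else None
    if p is None: k=K(c); p=[(uv[0]-c['cx'])/k[0,0],(uv[1]-c['cy'])/k[0,0]]
    M=c['world_to_cam'];R=M[:3,:3];o=-R.T@M[:3,3]
    d=R.T@np.array([p[0],-p[1],-1]);return o,d/np.linalg.norm(d)
def plane(c,uv,z):
    o,d=ray(c,uv);return o+d*(z-o[2])/d[2]
def tri(*cu):
    A=np.zeros((3,3));b=np.zeros(3);L=[]
    for c,uv in cu:
        o,d=ray(c,uv);P=np.eye(3)-np.outer(d,d);A+=P;b+=P@o;L.append((o,P))
    x=np.linalg.solve(A,b);return x,[float(np.linalg.norm(P@(x-o))) for o,P in L]
def proj(c,X):
    M=c['world_to_cam'];x=M[:3,:3]@np.array(X)+M[:3,3];p=np.array([x[0],-x[1]])/-x[2]
    p=p*(1+c['k1']*(p@p));k=K(c);return k[0,0]*p+[c['cx'],c['cy']]
def snap(n,f):
    c=cal(n);im=r.capture(n);cv2.imwrite('pics/'+f,im[:,:,::-1]);return c,im
E
python3 - <<'E'
from h import *
import pickle
D={}
for n in('scene','side','wrist'):
    c,im=snap(n,n+'0.png');D[n]=c;print(n,c['vfov'],c['cx'],c['cy'],c['k1'],np.round(np.linalg.inv(c['world_to_cam']),3).tolist())
pickle.dump(D,open('cal0.pkl','wb'))
print(r.read_state(),r.grip_point_offset)
E
```

```text
drive.py
pics
station.py
scene 56.15641104959445 328.61445711391093 197.6877219208426 -0.02743181817708503 [[-0.813, 0.418, -0.406, 0.202], [-0.583, -0.594, 0.555, 0.558], [-0.01, 0.688, 0.726, 0.884], [0.0, 0.0, 0.0, 1.0]]
side 47.616846533683 321.72549561177965 196.30576567545563 0.03595984074593044 [[0.99, 0.121, -0.078, 0.516], [-0.144, 0.832, -0.535, -0.475], [-0.0, 0.541, 0.841, 0.985], [0.0, 0.0, 0.0, 1.0]]
wrist 59.51176081340082 321.804339649113 206.17673263643826 -0.0525427480031859 [[1.0, 0.0, 0.002, 0.626], [-0.0, 0.962, 0.272, 0.069], [-0.001, -0.272, 0.962, 0.373], [0.0, 0.0, 0.0, 1.0]]
{'clock': 0.15, 'q': array([-0.06289871,  0.3840638 ,  0.01640772,  1.37090046, -0.00624381,
        1.38817386, -0.04648318]), 'joint_vel': array([ 0.00033219, -0.00304922,  0.00101149, -0.00192344, -0.00052321,
       -0.00021302, -0.00036663]), 'joint_efforts': array([ 3.13456680e-03, -6.28150821e+01,  8.46451297e-01, -3.72163582e+01,
        1.68576470e-02,  1.09401988e-02, -6.53258235e-05]), 'tcp_pos': array([6.24624471e-01, 2.10123714e-06, 2.30502702e-01]), 'tool_rot': array([-3.14009952e+00,  7.87837267e-05,  1.57085618e+00]), 'wrist_force': array([-0.09847102,  0.05576295, -0.97948951]), 'ft_torque': array([ 0.00862467,  0.01257447, -0.06895879]), 'grasp_force': 0.0, 'finger_gap': 0.08478469536657884} 0.0187
```

View pics/scene0.png

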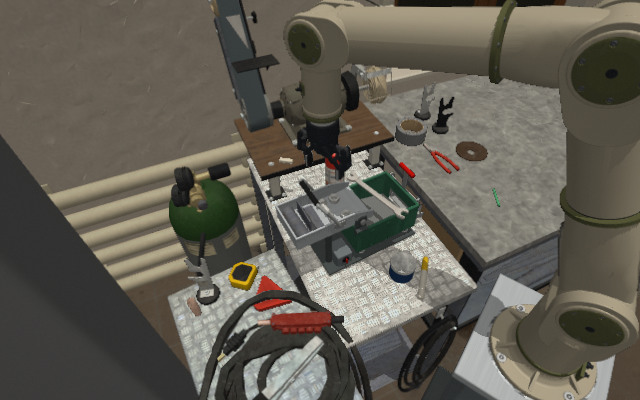

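View pics/side0.png

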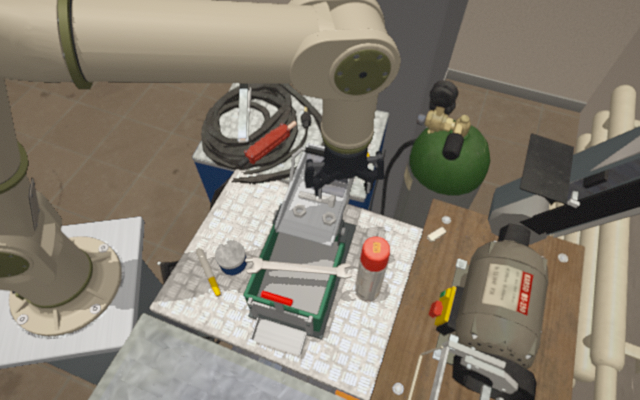

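View pics/wrist0.png

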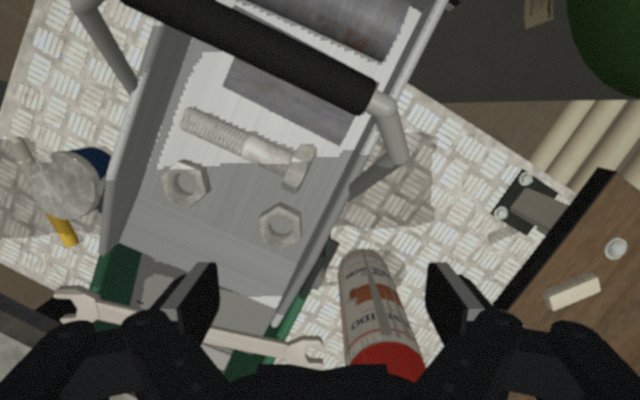

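The wrist view shows the pan, with the black bar from (130,0) to (370,95), the bolt, both nuts and the spanner at (60–320, 300–350). The side view shows the red gate bar at (277,298) and the spanner at (250–350, 268). I'll zoom in on both next.

```bash
python3 - <<'E'
from h import *
a=cv2.imread('pics/side0.png')[210:350,210:400];b=cv2.imread('pics/scene0.png')[140:290,265:465]
cv2.imwrite('pics/sc.png',cv2.resize(a,None,fx=4.2,fy=4.2,interpolation=2));cv2.imwrite('pics/cc.png',cv2.resize(b,None,fx=4,fy=4,interpolation=2))
for n in('scene','side'):
    im=cv2.imread(f'pics/{n}0.png');h=cv2.cvtColor(im,cv2.COLOR_BGR2HSV)
    m=(((h[...,0]<8)|(h[...,0]>172))&(h[...,1]>150)&(h[...,2]>90)).astype(np.uint8)
    _,l,s,ce=cv2.connectedComponentsWithStats(m)
    for i in range(1,len(s)):
        if s[i,4]>8: print(n,s[i],ce[i].round(1))
E
```

```text
scene [431 151  28  22 151] [443.3 161.2]
scene [332 153   4   5  11] [333.4 155.1]
scene [325 158  10  11  54] [328.9 164.1]
scene [399 162  16  16  86] [406.5 169.3]
scene [257 276  26  18 217] [267.5 284.9]
scene [254 299  37  12 234] [270.  303.7]
scene [270 312  61  21 935] [300.8 321.1]
side [245 124  45  40 682] [267.2 143.3]
side [361 244  28  27 362] [373.1 261.2]
side [517 272  16  43 220] [524.7 293.7]
side [261 291  32  15 224] [276.3 298. ]
side [429 301  13  17 157] [435.2 308.9]
```

View pics/sc.png

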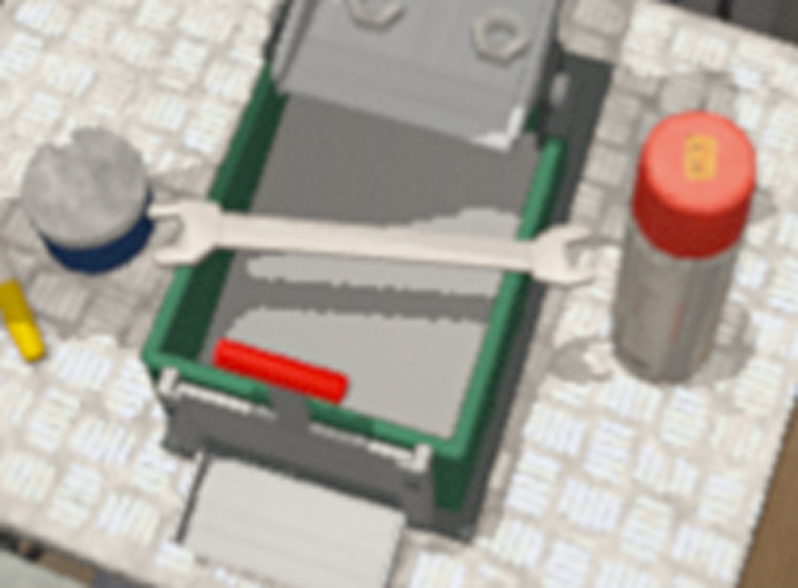

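View pics/cc.png

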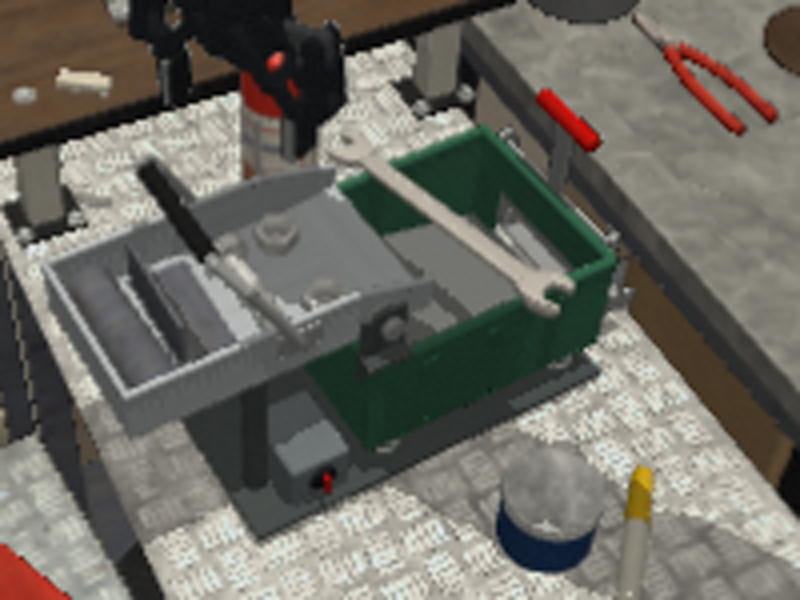

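The side crop shows the raised gate bar from (222,355) to (340,388) and the spanner shank from (215,228) to (530,255). The scene crop shows the gate bar from (545,97) to (595,140) and the shank from (375,165) to (530,280). Next I'll triangulate these points.

```bash
cat > m.py <<'E'
from h import *
import pickle
D=pickle.load(open('cal0.pkl','rb'));S,C,W=D['side'],D['scene'],D['wrist']
s=lambda x,y:(S,(x/4.2+209.9,y/4.2+209.9)); c=lambda x,y:(C,(x/4+264.9,y/4+139.9)); w=lambda x,y:(W,(x,y))
P={}
for n,a in dict(gate_near=(s(222,355),c(595,140)),gate_far=(s(340,388),c(545,97)),gatec=((S,(276.3,298)),(C,(406.5,169.3))),
 shank_near=(s(218,228),c(525,278)),shank_far=(s(528,253),c(378,167)),
 jaw_near=(s(168,235),c(560,290)),jaw_far=(s(578,258),c(347,145)),
 jawW_near=(s(168,235),c(560,290),w(70,303)),jawW_far=(s(578,258),c(347,145),w(315,350)),
 rimN=(s(150,355),c(612,258)),rimF=(s(462,450),c(485,128)),
 bar_far=(w(370,95),c(148,160)),nutA=(w(185,184),s(372,8)),nutB=(w(281,227),s(500,35),c(277,233)),
 tin=(s(88,180),c(553,480)),can=(s(697,160),w(380,360)),yel=(s(10,290),c(643,472))).items():
    P[n],e=tri(*a);print(n,P[n].round(4),np.round(e,4))
E
python3 m.py
```

```text
gate_near [ 0.4513 -0.1668  0.1961] [0.0018 0.0018]
gate_far [ 0.5    -0.1882  0.1943] [0.0018 0.0018]
gatec [ 0.4762 -0.1766  0.1957] [0.0005 0.0005]
shank_near [ 0.4493 -0.0803  0.1382] [0.0019 0.0019]
shank_far [ 0.5914 -0.1154  0.136 ] [0.0059 0.0059]
jaw_near [ 0.4251 -0.0817  0.1408] [0.0024 0.0024]
jaw_far [ 0.6177 -0.1208  0.1376] [0.0025 0.0025]
jawW_near [ 0.4253 -0.0802  0.1379] [0.0019 0.0042 0.0032]
jawW_far [ 0.6187 -0.1202  0.1358] [0.002  0.0035 0.0019]
rimN [ 0.4124 -0.1364  0.1308] [0.0022 0.0022]
rimF [ 0.5494 -0.2021  0.1293] [0.0032 0.0032]
bar_far [0.6388 0.0717 0.2612] [0.0019 0.0019]
nutA [0.5382 0.0221 0.1553] [0.0003 0.0003]
nutB [ 0.5983 -0.0054  0.157 ] [0.0009 0.0021 0.0024]
tin [ 0.3759 -0.004   0.0563] [0.0022 0.0022]
can [ 0.6721 -0.0959  0.1762] [0.0072 0.0072]
yel [ 0.3318 -0.0544  0.0419] [0.0014 0.0014]
```

```bash
cat >> m.py <<'E'
print('---')
for n,(q,z) in dict(base_c1=(c(262,540),.01),base_c2=(c(598,370),.01),tL1=(c(10,260),0),tL2=(c(160,595),0),wsR=((C,(288,250)),0),ws2=((C,(340,345)),0),ws3=((C,(345,325)),0),ws_f=((C,(330,240)),0),
  tab_r=((C,(475,283)),0),tab_f=((C,(375,348)),0),mag=((C,(267,285)),.016),mag_r=((C,(292,296)),.016),magbot=((C,(270,309)),.016),torch_l=((C,(272,325)),.02),torch_r=((C,(340,320)),.02),cable_top=((C,(300,293)),.02),tip=((C,(420,298)),0),
  s_front_l=((S,(237,175)),0),s_front_r=((S,(152,305)),0),s_ws=((S,(212,197)),0),s_ws2=((S,(196,152)),0),cabS=((S,(240,180)),0),can=(s(697,160),.217)).items():
    print(n,plane(*((q[0],q[1])),z)[:2].round(3))
E
python3 m.py|sed -n '/---/,$p'
python3 - <<'E'
from h import *
im=cv2.imread('pics/scene0.png')[230:400,240:480];cv2.imwrite('pics/cc2.png',cv2.resize(im,None,fx=3.3,fy=3.3,interpolation=2))
E
```

```text
---
base_c1 [0.52  0.119]
base_c2 [ 0.402 -0.141]
tL1 [0.838 0.021]
tL2 [0.555 0.188]
wsR [0.671 0.118]
ws2 [0.394 0.258]
ws3 [0.412 0.21 ]
ws_f [0.594 0.019]
tab_r [ 0.194 -0.088]
tab_f [0.322 0.216]
mag [0.636 0.244]
mag_r [0.562 0.23 ]
magbot [0.584 0.29 ]
torch_l [0.551 0.32 ]
torch_r [0.424 0.214]
cable_top [0.549 0.213]
tip [0.294 0.037]
s_front_l [0.394 0.252]
s_front_r [ 0.192 -0.078]
s_ws [0.327 0.191]
s_ws2 [0.286 0.346]
cabS [0.401 0.234]
can [ 0.671 -0.114]
```

View pics/cc2.png

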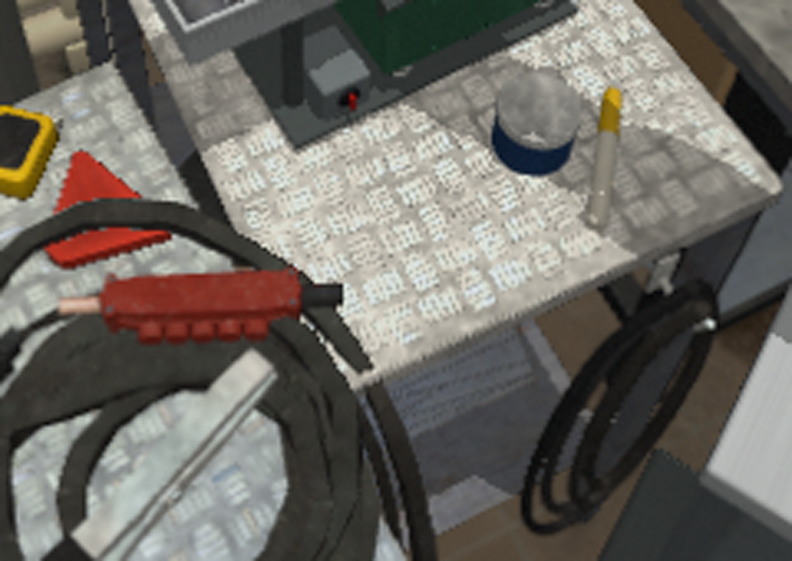

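The zoomed view shows bare table between the machine base, the tin at (535,120) and the cable at (290,270). I'll lay the spanner diagonally there, centred near (0.44, 0.12). Gate first.

Units first: shifts go in shares of 62.5 mm and turns go in units of 0.25 rad. So -0.044 m is -0.704, -0.037 m is -0.592, 0.145 rad is 0.58.

```bash
python3 drive.py '[[0,[-0.704,-0.592,0],[0,0,0]],[0,[-0.704,-0.592,0],[0,0,0]],[0,[-0.704,-0.592,0],[0,0,0]],[0,[-0.704,-0.592,0],[0,0,0]],[0,[0,0,0],[0,0,0.58]],[0,[0,0,0],[0,0,0.58]],[0,[0,0,0],[0,0,0.58]],[0,[0,0,0],[0,0,0]],[0,[0,0,0.16],[0,0,0]],[0,[0,0,0.128],[0,0,0]]]'
```

```text
clock: 1.4
tcp_pos: [0.4767, -0.1758, 0.2122]
tool_rot: [-3.141, 0.0, 1.138]
wrist_force: [0.3, 0.4, -0.2]
finger_gap: -0.0002
grasp_force: 0.0
```

```bash
python3 drive.py '[[0,[0,0,0.128],[0,0,0]],[0,[0,0,0.128],[0,0,0]],[0,[0,0,0.096],[0,0,0]],[0,[0,0,0.096],[0,0,0]],[0,[0,0,0.096],[0,0,0]],[0,[0,0,0],[0,0,0]]]'
```

```text
clock: 2.15
tcp_pos: [0.4769, -0.1759, 0.1786]
tool_rot: [-3.141, 0.0, 1.136]
wrist_force: [0.1, 0.4, -0.4]
finger_gap: -0.0001
grasp_force: 0.0
```

```bash
cat > crop.py <<'E'
from h import *
import sys
n,f,x0,y0,x1,y1,k=sys.argv[1:];x0,y0,x1,y1=map(int,(x0,y0,x1,y1))
c,im=snap(n,'full_'+f);cv2.imwrite('pics/'+f,cv2.resize(im[y0:y1,x0:x1,::-1],None,fx=float(k),fy=float(k),interpolation=2))
E
python3 crop.py side g1.png 220 220 380 340 4.5
```

```text
(no output)
```

View pics/g1.png

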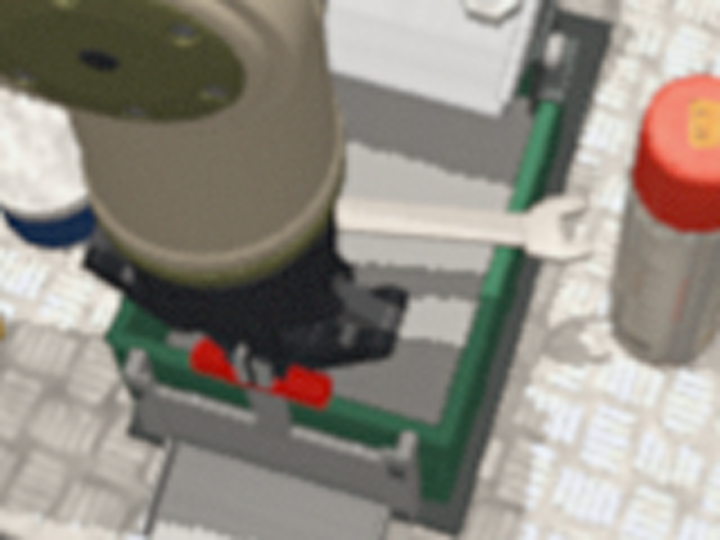

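The fingertips are on the bar centre at (255,370), and the bar has moved down about 5 px. I'll keep pressing.

```bash
python3 drive.py '[[0,[0,0,0.064],[0,0,0]],[0,[0,0,0.048],[0,0,0]],[0,[0,0,0.048],[0,0,0]],[0,[0,0,0],[0,0,0]]]'
```

```text
clock: 2.7
tcp_pos: [0.4776, -0.1762, 0.1716]
tool_rot: [3.139, -0.001, 1.136]
wrist_force: [-7.2, 2.1, 20.5]
finger_gap: -0.0001
grasp_force: 10.4
```

```bash
python3 drive.py '[[0,[0,0,0.032],[0,0,0]],[0,[0,0,0],[0,0,0]]]'; python3 drive.py '[[0,[0,0,-0.48],[0,0,0]],[0,[0,0,-0.48],[0,0,0]],[0,[0,0,0],[0,0,0]]]'
```

```text
clock: 2.95
tcp_pos: [0.4778, -0.1762, 0.1714]
tool_rot: [3.138, -0.001, 1.136]
wrist_force: [-13.1, 5.2, 34.1]
finger_gap: -0.0002
grasp_force: 17.3
clock: 3.32
tcp_pos: [0.4782, -0.1764, 0.2293]
tool_rot: [3.137, -0.001, 1.136]
wrist_force: [1.2, 0.1, -0.5]
finger_gap: 0.0002
grasp_force: 0.0
```

```bash
python3 drive.py '[[0.05,[0.704,0.064,0],[0,0,0]],[0.05,[0.704,0.064,0],[0,0,0]],[0.05,[0,0,0],[0,0,0.668]],[0.05,[0,0,0],[0,0,0.668]],[0.05,[0,0,0],[0,0,0.668]],[0.05,[0,0,0],[0,0,0.668]],[0.05,[0,0,0],[0,0,0.668]],[0.05,[0,0,0],[0,0,0.668]],[0.05,[0,0,0],[0,0,0.668]],[0.05,[0,0,0],[0,0,0.668]]]'; python3 drive.py '[[0.05,[0,0,0],[0,0,0]]]'
cat > st.py <<'E'
from h import *
s=r.read_state();print(s['tcp_pos'].round(4),(np.degrees(s['tool_rot'][2])-90).round(1),s['finger_gap'].round(4),s['q'].round(2))
E
python3 st.py; python3 crop.py wrist w1.png 0 0 640 400 1
```

```text
clock: 4.58
tcp_pos: [0.5208, -0.0994, 0.2258]
tool_rot: [3.141, 0.002, -0.206]
wrist_force: [0.3, 0.1, -0.4]
finger_gap: 0.0494
grasp_force: 0.0
clock: 4.7
tcp_pos: [0.5209, -0.0994, 0.2261]
tool_rot: [3.141, 0.002, -0.199]
wrist_force: [0.0, 0.2, -0.4]
finger_gap: 0.0498
grasp_force: 0.0Traceback (most recent call last):
  File "st.py", line 2, in <module>
    s=r.read_state();print(s['tcp_pos'].round(4),(np.degrees(s['tool_rot'][2])-90).round(1),s['finger_gap'].round(4),s['q'].round(2))
                                                                                            ^^^^^^^^^^^^^^^^^^^^^
AttributeError: 'float' object has no attribute 'round'
```

View pics/w1.png

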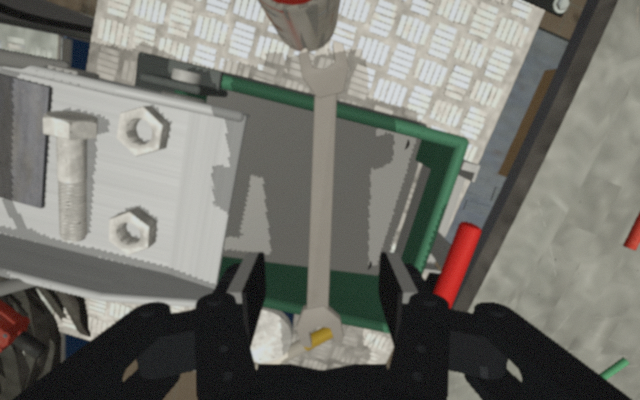

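The spanner shank runs nearly vertically from (325,75) to (320,325), centred between the fingers. I'll check its centre by casting rays.

```bash
python3 - <<'E'
from h import *
c=cal('wrist')
for uv in ((326,72),(319,325),(325,100),(319,290)): print(plane(c,uv,.139).round(4))
s=r.read_state();print(s['tcp_pos'].round(4),np.degrees(s['tool_rot']).round(1),s['q'].round(2))
E
```

```text
[ 0.6102 -0.1197  0.139 ]
[ 0.4341 -0.0797  0.139 ]
[ 0.5938 -0.1158  0.139 ]
[ 0.4634 -0.0857  0.139 ]
[ 0.521  -0.0994  0.2263] [ 1.80e+02  1.00e-01 -1.13e+01] [-0.05  0.18  0.2   1.65 -0.04  1.32 -1.61]
```

To row units: 0.03 m is 0.48, 0.025 m is 0.4.

```bash
python3 drive.py '[[0.05,[0,0,0.48],[0,0,0]],[0.05,[0,0,0.48],[0,0,0]],[0.05,[0,0,0.4],[0,0,0]],[0.05,[0,0,0.32],[0,0,0]],[0.05,[0,0,0],[0,0,0]]]';  python3 drive.py '[[0.01,[0,0,0],[0,0,0]],[0.01,[0,0,0],[0,0,0]],[0.01,[0,0,0],[0,0,0]],[0.01,[0,0,0],[0,0,0]],[0.01,[0,0,0],[0,0,0]]]'
```

```text
clock: 5.38
tcp_pos: [0.5199, -0.0993, 0.1204]
tool_rot: [3.141, 0.004, -0.197]
wrist_force: [0.2, 0.2, 0.6]
finger_gap: 0.0502
grasp_force: 0.0
clock: 6.0
tcp_pos: [0.5222, -0.0996, 0.1235]
tool_rot: [-3.141, -0.002, -0.2]
wrist_force: [-0.9, 0.4, 6.9]
finger_gap: 0.0169
grasp_force: 58.7
```

To row units: -0.05 m is -0.8, -0.03 m is -0.48.

```bash
python3 drive.py '[[0.01,[0,0,-0.32],[0,0,0]],[0.01,[0,0,-0.48],[0,0,0]],[0.01,[0,0,-0.8],[0,0,0]],[0.01,[0,0,-0.8],[0,0,0]],[0.01,[0,0,0],[0,0,0]]]';  python3 crop.py wrist w2.png 0 0 640 400 1
```

```text
clock: 6.62
tcp_pos: [0.5232, -0.1, 0.2767]
tool_rot: [-3.141, -0.008, -0.2]
wrist_force: [0.6, 0.2, -2.2]
finger_gap: 0.0171
grasp_force: 58.6
```

View pics/w2.png

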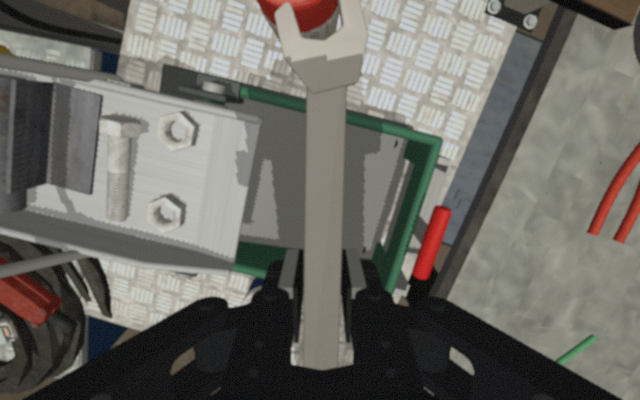

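The spanner is held level at (325,0–365) and clear of the tub. Now carry it over.

```bash
python3 drive.py '[[0.01,[-0.3968,-0.64,0],[0,0,0]],[0.01,[-0.3968,-0.64,0],[0,0,0]],[0.01,[-0.3968,-0.64,0],[0,0,0]],[0.01,[-0.3968,-0.64,0],[0,0,0]],[0.01,[-0.3968,-0.64,0],[0,0,0]],[0.01,[0,0,0],[0,0,-0.74]],[0.01,[0,0,0],[0,0,-0.74]],[0.01,[0,0,0],[0,0,-0.74]],[0.01,[0,0,0],[0,0,-0.74]],[0.01,[0,0,0],[0,0,-0.74]]]';  python3 drive.py '[[0.01,[0,0,0],[0,0,0]]]'; python3 - <<'E'
from h import *
s=r.read_state();c=cal('wrist');im=r.capture('wrist');cv2.imwrite('pics/w3.png',im[...,::-1])
c2=cal('scene');im=r.capture('scene');cv2.imwrite('pics/s3.png',im[...,::-1])
# blue of the tin, black cable in wrist view -> extents on table
h=cv2.cvtColor(cv2.imread('pics/w3.png'),cv2.COLOR_BGR2HSV)
m=((h[...,0]>100)&(h[...,0]<125)&(h[...,1]>130)).astype(np.uint8);_,l,st,ce=cv2.connectedComponentsWithStats(m)
for i in range(1,len(st)):
    if st[i,4]>60: print('blue',st[i],plane(c,ce[i],.02).round(3))
dark=(h[...,2]<60).astype(np.uint8);_,l,st,ce=cv2.connectedComponentsWithStats(dark)
for i in range(1,len(st)):
    if st[i,4]>200: print('dark',st[i],plane(c,ce[i],.02).round(3))
# intended footprint centre/ends in wrist pixels
for X in((.52,.19),(.44,.12),(.36,.05),(.376,-.004),(.52,.119)): print(X,proj(c,(*X,0)).round(0))
print(s['tcp_pos'].round(3),np.degrees(s['tool_rot']).round(1),s['q'].round(2))
E
```

```text
clock: 7.92
tcp_pos: [0.4386, 0.1209, 0.2704]
tool_rot: [-3.14, 0.003, 0.731]
wrist_force: [-0.3, 0.0, -1.6]
finger_gap: 0.0167
grasp_force: 58.7
clock: 8.05
tcp_pos: [0.4388, 0.1209, 0.2707]
tool_rot: [-3.14, 0.003, 0.724]
wrist_force: [0.3, 0.6, -1.2]
finger_gap: 0.0168
grasp_force: 58.6
blue [369  16  33  26 453] [0.593 0.171 0.02 ]
blue [128 119  71  28 405] [0.357 0.276 0.02 ]
blue [357 247  24  13 141] [0.401 0.013 0.02 ]
dark [ 10   0  95  83 996] [0.354 0.446 0.02 ]
dark [133   0  56 108 925] [0.424 0.327 0.02 ]
dark [237   0  24  71 326] [0.496 0.27  0.02 ]
dark [368  14  35  29 564] [0.593 0.171 0.02 ]
dark [ 530   15  110   69 3081] [ 0.73  -0.007  0.02 ]
dark [ 20  41  65  51 318] [0.325 0.421 0.02 ]
dark [ 121   99   93   51 1234] [0.37  0.273 0.02 ]
dark [ 86 102  43  13 221] [0.337 0.344 0.02 ]
dark [406 107  29  20 423] [0.555 0.08  0.02 ]
dark [   23   174   611   226 48622] [ 0.303 -0.069  0.02 ]
(0.52, 0.19) [323.  73.]
(0.44, 0.12) [323. 167.]
(0.36, 0.05) [322. 250.]
(0.376, -0.004) [362. 267.]
(0.52, 0.119) [370. 116.]
[0.439 0.121 0.271] [-179.9    0.2   41.5] [-0.32  0.   -0.02  1.74 -0.    1.41 -1.19]
```

View pics/w3.png

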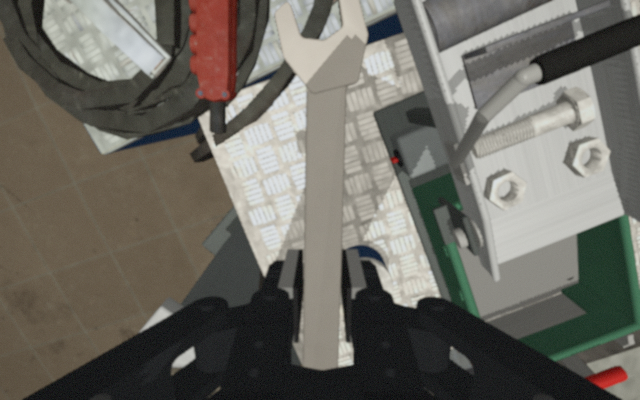

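The spanner tip will land on bare table. The cable at (285,70) and base corner at (375,115) are both clear. Lower it.

```bash
python3 drive.py '[[0.01,[0,0,0.8],[0,0,0]],[0.01,[0,0,0.8],[0,0,0]],[0.01,[0,0,0.8],[0,0,0]],[0.01,[0,0,0.8],[0,0,0]],[0.01,[0,0,0.48],[0,0,0]],[0.01,[0,0,0.32],[0,0,0]],[0.01,[0,0,0.16],[0,0,0]],[0.01,[0,0,0],[0,0,0]]]'; python3 drive.py '[[0.01,[0,0,0.08],[0,0,0]],[0.01,[0,0,0.048],[0,0,0]],[0.01,[0,0,0],[0,0,0]]]'
```

```text
clock: 9.15
tcp_pos: [0.4392, 0.121, 0.0119]
tool_rot: [-3.141, 0.001, 0.723]
wrist_force: [0.4, 0.5, -1.8]
finger_gap: 0.0167
grasp_force: 58.6
clock: 9.52
tcp_pos: [0.4396, 0.1212, 0.0044]
tool_rot: [3.142, -0.0, 0.725]
wrist_force: [-0.5, 0.9, -0.7]
finger_gap: 0.017
grasp_force: 58.6
```

To row units: 0.002 m is 0.032.

```bash
python3 drive.py '[[0.01,[0,0,0.032],[0,0,0]],[0.01,[0,0,0.032],[0,0,0]],[0.01,[0,0,0],[0,0,0]]]'
```

```text
clock: 9.9
tcp_pos: [0.4397, 0.1212, 0.0005]
tool_rot: [3.142, -0.0, 0.725]
wrist_force: [-1.5, -1.1, 2.0]
finger_gap: 0.017
grasp_force: 60.8
```

To row units: -0.05 m is -0.8, -0.06 m is -0.96.

```bash
python3 drive.py '[[0.02,[0,0,0],[0,0,0]],[0.024,[0,0,0],[0,0,0]],[0.03,[0,0,0],[0,0,0]],[0.045,[0,0,0],[0,0,0]],[0.045,[0,0,0],[0,0,0]]]'; python3 drive.py '[[0.045,[0,0,-0.48],[0,0,0]],[0.045,[0,0,-0.8],[0,0,0]],[0.045,[0,0,-0.96],[0,0,0]],[0.045,[0,0,-0.96],[0,0,0]],[0.045,[0,0,-0.96],[0,0,0]],[0.045,[0,0,-0.96],[0,0,0]],[0.045,[0,0,0],[0,0,0]]]'
python3 - <<'E'
from h import *
c=cal('wrist');im=r.capture('wrist');cv2.imwrite('pics/w4.png',im[...,::-1])
a=cv2.imread('pics/w3.png').astype(int)
cs=cal('scene');b=r.capture('scene');cv2.imwrite('pics/s4.png',b[...,::-1])
o=cv2.imread('pics/scene0.png');d=cv2.absdiff(o,b[...,::-1].copy()).max(2)
m=(d>45).astype(np.uint8);m[:230]=0;_,l,st,ce=cv2.connectedComponentsWithStats(m)
for i in range(1,len(st)):
    if st[i,4]>25: print('diff',st[i],ce[i].round(),plane(cs,ce[i],.006).round(3))
print(proj(cs,(.52,.19,.006)).round(),proj(cs,(.44,.12,.006)).round(),proj(cs,(.36,.05,.006)).round())
# gate red
h=cv2.cvtColor(b,cv2.COLOR_RGB2HSV);m=(((h[...,0]<8)|(h[...,0]>172))&(h[...,1]>150)&(h[...,2]>90)).astype(np.uint8)
_,l,st,ce=cv2.connectedComponentsWithStats(m)
print([(s.tolist(),k.round(1).tolist()) for s,k in zip(st[1:],ce[1:]) if s[4]>20 ]);print(proj(cs,(.476,-.177,.165)))
E
```

```text
clock: 10.52
tcp_pos: [0.4395, 0.1211, 0.0003]
tool_rot: [-3.142, 0.0, 0.725]
wrist_force: [-0.5, -0.4, -0.2]
finger_gap: 0.0453
grasp_force: 0.0
clock: 11.4
tcp_pos: [0.4415, 0.1218, 0.3255]
tool_rot: [3.138, -0.009, 0.725]
wrist_force: [0.5, -0.1, -1.7]
finger_gap: 0.0454
grasp_force: 0.0
diff [ 309  246  124   67 3306] [374. 281.] [0.415 0.065 0.006]
diff [421 260  52  32 594] [443. 278.] [ 0.271 -0.048  0.006]
diff [573 290  36   7  98] [588. 293.] [-0.062 -0.225  0.006]
diff [501 300  32  13 142] [518. 306.] [ 0.079 -0.082  0.006]
diff [560 302  54  25 375] [585. 312.] [-0.066 -0.162  0.006]
diff [614 307  26  18 143] [631. 316.] [-0.164 -0.217  0.006]
diff [616 318  14  24  76] [624. 328.] [-0.155 -0.172  0.006]
diff [474 327  12  10  68] [480. 331.] [0.136 0.036 0.006]
diff [495 340  10  12  48] [499. 345.] [0.086 0.045 0.006]
diff [502 355  15  11  42] [509. 360.] [0.056 0.067 0.006]
diff [589 358  19   4  37] [597. 360.] [-0.114 -0.051  0.006]
[315. 295.] [355. 291.] [395. 288.]
[([330, 125, 8, 9, 63], [333.4, 128.6]), ([325, 145, 19, 24, 369], [334.4, 157.5]), ([431, 151, 28, 22, 154], [443.4, 161.2]), ([398, 170, 15, 16, 85], [405.2, 177.6]), ([257, 276, 26, 18, 217], [267.5, 284.9]), ([254, 299, 37, 12, 236], [270.1, 303.8]), ([270, 312, 61, 21, 947], [300.9, 321.2])]
[404.91510753 177.3892544 ]
```

Units first: shifts go in shares of 62.5 mm and turns go in units of 0.25 rad. So 0.0429 m is 0.6864, 0.0328 m is 0.5248, 0.166 rad is 0.664.

```bash
python3 - <<'E'
from h import *
c=cal('wrist');im=cv2.cvtColor(cv2.imread('pics/w4.png'),cv2.COLOR_BGR2GRAY).astype(float)
sd=np.sqrt(np.maximum(cv2.blur(im*im,(5,5))-cv2.blur(im,(5,5))**2,0))
u=np.array([.752,.659]);v=np.array([-.659,.752]);o=np.array([.44,.1205])
for b in(-.04,-.03,-.02,-.012,-.006,0,.006,.012,.02,.03,.04):
    L=[]
    for a in(-.04,-.02,0,.02,.04,.06,.08,.1,.12):
        p=proj(c,(*(o+a*u+b*v),.006)).round().astype(int)
        L.append(f"{im[p[1],p[0]]:.0f}/{sd[p[1],p[0]]:.0f}" if 0<=p[0]<640 and 0<=p[1]<400 else '-')
    print(b,L)
E
python3 drive.py '[[0.045,[0.5248,0.6864,0],[0,0,0]],[0.045,[0.5248,0.6864,0],[0,0,0]],[0.045,[0.5248,0.6864,0],[0,0,0]],[0.045,[0,0,0],[0,0,0.664]],[0.045,[0,0,0],[0,0,0.664]],[0.045,[0,0,0],[0,0,0.664]],[0.045,[0,0,0],[0,0,0.664]],[0.045,[0,0,0],[0,0,0.664]],[0.045,[0,0,0],[0,0,0.664]],[0.045,[0,0,0],[0,0,0.664]]]';  python3 drive.py '[[0.045,[0,0,0],[0,0,0]]]'
python3 - <<'E'
from h import *
c=cal('wrist');im=r.capture('wrist')[...,::-1].copy();cv2.imwrite('pics/w5.png',im)
for t in(-.042,-.02,0,.02,.042):
    X=np.array([.554,-.009])+.11*np.array([.4237,.9058])+t*np.array([.9058,-.4237]);print(t,X.round(3),proj(c,(*X,.255)).round())
h=im.max(2);m=(h<55).astype(np.uint8);_,l,st,ce=cv2.connectedComponentsWithStats(m)
for i in range(1,len(st)):
    if st[i,4]>150: print(st[i],ce[i].round(1),cv2.minAreaRect(np.argwhere(l==i)[:,::-1].astype(np.float32)))
E
```

```text
-0.04 ['174/7', '174/4', '167/10', '146/4', '164/13', '155/5', '168/6', '178/13', '204/2']
-0.03 ['137/3', '164/5', '166/4', '179/8', '168/4', '158/13', '184/16', '160/8', '199/5']
-0.02 ['159/5', '126/10', '133/10', '144/10', '163/3', '179/9', '145/3', '202/8', '178/37']
-0.012 ['155/7', '174/4', '166/6', '145/5', '163/5', '181/6', '199/11', '210/8', '70/53']
-0.006 ['149/10', '154/13', '151/10', '140/4', '153/10', '173/7', '193/3', '187/5', '31/25']
0 ['138/1', '136/1', '139/1', '137/1', '142/11', '189/2', '195/1', '212/9', '32/4']
0.006 ['140/3', '138/3', '141/3', '167/14', '186/10', '187/2', '195/1', '201/9', '35/3']
0.012 ['165/9', '137/6', '175/17', '184/15', '165/11', '210/10', '197/1', '193/8', '32/7']
0.02 ['168/5', '195/16', '207/5', '161/16', '144/7', '214/5', '216/4', '205/6', '40/15']
0.03 ['213/6', '215/4', '213/9', '195/13', '205/18', '208/5', '199/6', '171/56', '74/2']
0.04 ['193/6', '190/9', '193/5', '212/5', '217/3', '200/5', '197/5', '71/7', '125/40']
clock: 12.75
tcp_pos: [0.5978, 0.0899, 0.3178]
tool_rot: [3.139, 0.003, -0.443]
wrist_force: [-0.9, -0.1, -0.1]
fin
[... 1680 characters left out ...]
19 211] [488.2 236.4] ((489.0, 236.0), (18.0, 24.0), 90.0)
[105 245  65  25 412] [128.7 254.3] ((137.15000915527344, 252.9500274658203), (18.973663330078125, 64.82669067382812), 71.56504821777344)
[   15   252   614   148 41277] [315.8 352.2] ((321.5, 325.5), (613.0, 147.0), -0.0)
[ 554  255   40   93 1554] [571.6 286.2] ((562.6499633789062, 296.04998779296875), (34.152591705322266, 97.08192443847656), 18.43494987487793)
[ 87 282  58  27 262] [116.2 295.4] ((116.4719467163086, 297.5108642578125), (10.258249282836914, 62.542232513427734), 68.83873748779297)
[ 55 306  17  56 359] [ 63.6 341.9] ((68.20588684082031, 334.6764831542969), (15.279744148254395, 56.995872497558594), 14.03624439239502)
```

To row units: 0.002 m is 0.032, -0.0017 m is -0.0272.

```bash
python3 drive.py '[[0.045,[0.032,-0.0272,0.48],[0,0,0]],[0.045,[0,0,0.48],[0,0,0]],[0.045,[0,0,0.352],[0,0,0]],[0.045,[0,0,0],[0,0,0]],[0.03,[0,0,0],[0,0,0]],[0.018,[0,0,0],[0,0,0]],[0.018,[0,0,0],[0,0,0]],[0.018,[0,0,0],[0,0,0]]]'
```

```text
clock: 13.92
tcp_pos: [0.6012, 0.0908, 0.2387]
tool_rot: [-3.141, -0.0, -0.437]
wrist_force: [-0.1, -0.3, -0.1]
finger_gap: 0.0183
grasp_force: 0.0
```

To row units: 0.0059 m is 0.0944, 0.0054 m is 0.0864.

```bash
python3 drive.py '[[0.018,[0,0.0768,-0.0768],[0,0,0]],[0.018,[0,0.0768,-0.0768],[0,0,0]],[0.018,[0,0.0768,-0.0768],[0,0,0]],[0.018,[0,0.0864,-0.0656],[0,0,0]],[0.018,[0,0.0864,-0.0656],[0,0,0]],[0.018,[0,0.0864,-0.0656],[0,0,0]],[0.018,[0,0.0944,-0.0528],[0,0,0]],[0.018,[0,0.0944,-0.0528],[0,0,0]],[0.018,[0,0.0944,-0.0528],[0,0,0]]]'
cat > t.py <<'E'
from h import *
s=r.read_state();d=s['tcp_pos'][:2]-[.554,-.009]
x=d@[-.4237,-.9058];z=s['tcp_pos'][2]+.0187-.160
print('F x',round(x,4),'y',round(d@[.9058,-.4237],4),'z rel',round(z,4),'t~',round(np.arctan2(110,95)*0+ (np.pi-np.arctan2(.095,.110)*1)-np.arctan2(z,x),3),s['q'].round(2))
c=cal('wrist');im=r.capture('wrist')[...,::-1];cv2.imwrite('pics/w_%d.png'%(s['clock']*100),im)
E
python3 t.py
```

```text
clock: 15.05
tcp_pos: [0.5819, 0.0515, 0.2772]
tool_rot: [-3.134, -0.002, -0.432]
wrist_force: [4.0, 12.4, 4.1]
finger_gap: 0.0182
grasp_force: 6.3
F x -0.0667 y -0.0003 z rel 0.1359 t~ 0.402 [-0.32  0.27  0.23  1.42 -0.07  1.45 -2.09]
```

To row units: 0.0066 m is 0.1056, 0.0063 m is 0.1008.

```bash
python3 drive.py '[[0.018,[0,0.1008,-0.0384],[0,0,0]],[0.018,[0,0.1008,-0.0384],[0,0,0]],[0.018,[0,0.1008,-0.0384],[0,0,0]],[0.018,[0,0.1056,-0.024],[0,0,0]],[0.018,[0,0.1056,-0.024],[0,0,0]],[0.018,[0,0.1056,-0.024],[0,0,0]]]'; python3 drive.py '[[0.018,[0,0.1072,-0.0096],[0,0,0]],[0.018,[0,0.1072,-0.0096],[0,0,0]],[0.018,[0,0.1072,-0.0096],[0,0,0]],[0.018,[0,0,0],[0,0,0]],[0.018,[0,0,0],[0,0,0]]]'
python3 t.py
```

```text
clock: 15.85
tcp_pos: [0.5642, 0.0116, 0.287]
tool_rot: [-3.141, -0.0, -0.437]
wrist_force: [0.6, 2.5, 1.3]
finger_gap: 0.0179
grasp_force: 1.5
clock: 16.48
tcp_pos: [0.5558, -0.0064, 0.2882]
tool_rot: [3.141, 0.0, -0.437]
wrist_force: [1.7, 1.2, 1.0]
finger_gap: 0.018
grasp_force: 0.9
F x -0.0031 y 0.0005 z rel 0.1469 t~ 0.837 [-0.26  0.21  0.26  1.48 -0.06  1.46 -2.01]
```

```bash
python3 drive.py '[[0.018,[0,0.1088,0.0064],[0,0,0]],[0.018,[0,0.1088,0.0064],[0,0,0]],[0.018,[0,0.1088,0.0064],[0,0,0]],[0.018,[0,0.1072,0.0208],[0,0,0]],[0.018,[0,0.1072,0.0208],[0,0,0]],[0.018,[0,0.1072,0.0208],[0,0,0]],[0.018,[0,0.048,0.0144],[0,0,0]],[0.018,[0,0,0],[0,0,0]],[0.018,[0,0,0],[0,0,0]],[0.018,[0,0,0],[0,0,0]]]'
python3 drive.py '[[0.018,[0,0,0],[0,0,0]],[0.018,[0,0,0],[0,0,0]],[0.018,[0,0,0],[0,0,0]],[0.018,[0,0,0],[0,0,0]]]'
python3 t.py
```

```text
clock: 17.77
tcp_pos: [0.5375, -0.0455, 0.2824]
tool_rot: [-3.142, 0.0, -0.437]
wrist_force: [0.1, 1.2, 0.8]
finger_gap: 0.018
grasp_force: 0.6
clock: 18.27
tcp_pos: [0.5373, -0.0457, 0.2824]
tool_rot: [-3.142, 0.0, -0.437]
wrist_force: [2.0, 1.1, 0.3]
finger_gap: 0.0181
grasp_force: 0.7
F x 0.0403 y 0.0005 z rel 0.1411 t~ 1.137 [-0.22  0.18  0.29  1.53 -0.05  1.44 -1.94]
```

```bash
python3 drive.py '[[0.018,[0,0.032,0.008],[0,0,0]],[0.018,[0,0.032,0.008],[0,0,0]],[0.018,[0,0,0],[0,0,0]],[0.018,[0,0,0],[0,0,0]],[0.018,[0,0,0],[0,0,0]],[0.018,[0,0,0],[0,0,0]]]'
python3 - <<'E'
from h import *
for n in('side','scene','wrist'): 
    c,im=snap(n,n+'_tip.png')
    # floor points of the pan seen at this tilt: mean/std over grid
    t=1.12;g=cv2.cvtColor(im,cv2.COLOR_RGB2GRAY)
    print(n)
    for a in(-160,-135,-110,-85,-60,-35,-10,15):
        L=[]
        for b in(-50,-30,-10,10,30,50):
            x=a*np.cos(t)+(-10)*np.sin(t);z=160-a*np.sin(t)+(-10)*np.cos(t)
            X=np.array([.554,-.009])+x/1e3*np.array([-.4237,-.9058])+b/1e3*np.array([.9058,-.4237])
            p=proj(c,(*X,z/1e3)).round().astype(int)
            L.append(int(g[p[1],p[0]]) if 0<=p[0]<640 and 0<=p[1]<400 else -1)
        print(a,L,p)
E
```

```text
clock: 19.08
tcp_pos: [0.5356, -0.0494, 0.2814]
tool_rot: [3.142, 0.0, -0.437]
wrist_force: [0.8, 0.9, 0.4]
finger_gap: 0.0181
grasp_force: 0.5
side
-160 [111, 109, 129, 202, 201, 202] [343 158]
-135 [116, 78, 48, 138, 135, 133] [341 170]
-110 [34, 28, 33, 137, 136, 134] [339 181]
-85 [29, 36, 62, 166, 163, 162] [338 191]
-60 [56, 30, 126, 164, 163, 161] [336 202]
-35 [92, 41, 29, 29, 135, 127] [334 212]
-10 [116, 29, 166, 146, 137, 136] [332 222]
15 [142, 180, 180, 142, 143, 142] [331 232]
scene
-160 [68, 88, 134, 136, 166, 30] [310 162]
-135 [73, 68, 88, 94, 95, 100] [315 167]
-110 [82, 73, 68, 88, 94, 137] [319 173]
-85 [82, 82, 73, 77, 70, 94] [323 178]
-60 [89, 89, 89, 82, 77, 70] [327 183]
-35 [91, 86, 80, 72, 73, 77] [331 187]
-10 [87, 92, 90, 90, 72, 73] [334 192]
15 [40, 93, 91, 83, 71, 82] [338 196]
wrist
-160 [20, 159, 166, 163, 166, -1] [ -4 169]
-135 [26, 107, 110, 111, 111, 106] [ 64 160]
-110 [72, 110, 113, 113, 109, 108] [117 153]
-85 [105, 139, 138, 143, 138, 135] [158 147]
-60 [117, 140, 140, 142, 138, 136] [192 143]
-35 [113, 140, 141, 122, 111, 110] [220 140]
-10 [114, 141, 143, 131, 113, 110] [244 137]
15 [124, 158, 158, 124, 123, 123] [263 134]
```

The pan floor reads uniform, so it is empty. Lowering along the same arc.

```bash
python3 drive.py '[[0.018,[0,-0.056,-0.016],[0,0,0]],[0.018,[0,-0.056,-0.0144],[0,0,0]],[0.018,[0,-0.1072,-0.0208],[0,0,0]],[0.018,[0,-0.1072,-0.0208],[0,0,0]],[0.018,[0,-0.1072,-0.0208],[0,0,0]],[0.018,[0,-0.1088,-0.0064],[0,0,0]],[0.018,[0,-0.1088,-0.0064],[0,0,0]],[0.018,[0,-0.1088,-0.0064],[0,0,0]]]'
python3 t.py
python3 drive.py '[[0.018,[0,-0.1072,0.0096],[0,0,0]],[0.018,[0,-0.1072,0.0096],[0,0,0]],[0.018,[0,-0.1072,0.0096],[0,0,0]],[0.018,[0,-0.1056,0.024],[0,0,0]],[0.018,[0,-0.1056,0.024],[0,0,0]],[0.018,[0,-0.1056,0.024],[0,0,0]]]'
python3 t.py
```

```text
clock: 20.23
tcp_pos: [0.5559, -0.0058, 0.2884]
tool_rot: [-3.142, 0.0, -0.437]
wrist_force: [-0.9, 0.7, -1.2]
finger_gap: 0.0176
grasp_force: 0.7
F x -0.0037 y 0.0004 z rel 0.1471 t~ 0.833 [-0.26  0.21  0.26  1.47 -0.06  1.46 -2.01]
clock: 21.02
tcp_pos: [0.5728, 0.0303, 0.2819]
tool_rot: [-3.142, 0.0, -0.437]
wrist_force: [1.0, 2.4, -1.2]
finger_gap: 0.0183
grasp_force: 0.9
F x -0.0436 y 0.0004 z rel 0.1406 t~ 0.558 [-0.3   0.25  0.24  1.44 -0.06  1.46 -2.07]
```

To row units: -0.0063 m is -0.1008, -0.0059 m is -0.0944.

```bash
python3 drive.py '[[0.018,[0,-0.1008,0.0384],[0,0,0]],[0.018,[0,-0.1008,0.0384],[0,0,0]],[0.018,[0,-0.1008,0.0384],[0,0,0]],[0.018,[0,-0.0944,0.0528],[0,0,0]],[0.018,[0,-0.0944,0.0528],[0,0,0]],[0.018,[0,-0.0944,0.0528],[0,0,0]]]'
python3 t.py
```

```text
clock: 21.82
tcp_pos: [0.5883, 0.0634, 0.2647]
tool_rot: [3.142, 0.0, -0.437]
wrist_force: [0.2, 0.9, -1.5]
finger_gap: 0.0177
grasp_force: 1.0
F x -0.0801 y 0.0004 z rel 0.1234 t~ 0.283 [-0.34  0.3   0.23  1.42 -0.07  1.43 -2.12]
```

To row units: -0.0027 m is -0.0432, -0.0024 m is -0.0384.

```bash
python3 drive.py '[[0.018,[0,-0.0432,0.032],[0,0,0]],[0.018,[0,-0.0432,0.032],[0,0,0]],[0.018,[0,-0.0432,0.032],[0,0,0]],[0.018,[0,-0.0432,0.032],[0,0,0]],[0.018,[0,-0.0432,0.032],[0,0,0]],[0.018,[0,-0.0432,0.032],[0,0,0]],[0.018,[0,-0.0384,0.0384],[0,0,0]],[0.018,[0,-0.0384,0.0384],[0,0,0]],[0.018,[0,-0.0384,0.0384],[0,0,0]]]'; python3 drive.py '[[0.018,[0,-0.0288,0.0288],[0,0,0]],[0.018,[0,-0.0288,0.0288],[0,0,0]],[0.018,[0,-0.0192,0.0192],[0,0,0]],[0.018,[0,-0.0192,0.0192],[0,0,0]],[0.018,[0,-0.0192,0.0192],[0,0,0]],[0.018,[0,0,0],[0,0,0]]]'
python3 t.py
```

```text
clock: 23.0
tcp_pos: [0.5981, 0.0843, 0.2456]
tool_rot: [-3.142, 0.0, -0.437]
wrist_force: [0.8, 2.2, -1.2]
finger_gap: 0.0177
grasp_force: 1.1
clock: 23.75
tcp_pos: [0.601, 0.0906, 0.2385]
tool_rot: [3.141, 0.0, -0.437]
wrist_force: [-0.2, 0.4, -0.7]
finger_gap: 0.0181
grasp_force: 0.0
F x -0.1102 y 0.0004 z rel 0.0972 t~ 0.01 [-0.36  0.34  0.21  1.42 -0.07  1.39 -2.16]
```

To row units: -0.032 m is -0.512, -0.03 m is -0.48.

```bash
python3 drive.py '[[0.018,[0,-0.016,0],[0,0,0]],[0.018,[0,0,0],[0,0,0]],[0.03,[0,0.016,0],[0,0,0]],[0.045,[0,0,0],[0,0,0]],[0.045,[0,0,0],[0,0,0]],[0.045,[0,0,-0.32],[0,0,0]],[0.045,[0,0,-0.48],[0,0,0]],[0.045,[0,0,-0.512],[0,0,0]],[0.045,[0,0,0],[0,0,0]]]'
python3 - <<'E'
from h import *
c,im=snap('wrist','w6.png');a=cv2.cvtColor(cv2.imread('pics/w5.png'),6);g=cv2.cvtColor(im,cv2.COLOR_RGB2GRAY)
bm=(im.max(2)<55).astype(np.uint8);_,l,st,ce=cv2.connectedComponentsWithStats(bm)
print([s.tolist() for s in st if 1500<s[4]<4000 and 280<s[0]<340])
for A in(-170,-150,-130,-110,-90,-70,-50,-30,-10,10,25):
    L=[]
    for b in(-50,-30,-10,10,30,50):
        X=np.array([.554,-.009])+A/1e3*np.array([-.4237,-.9058])+b/1e3*np.array([.9058,-.4237])
        p=proj(c,(*X,.150)).round().astype(int)
        L.append((int(a[p[1],p[0]]),int(g[p[1],p[0]])) if 0<=p[0]<640 and 0<=p[1]<400 else -1)
    print(A,L)
# bystander check in fixed views
for n in('scene','side'):
    c,im=snap(n,n+'_end.png');o=cv2.imread(f'pics/{n}0.png')
    R=dict(scene=dict(tin=(388,248,418,288),tape=(228,258,260,292),mag=(250,274,295,312),can=(320,150,340,185)),side=dict(tin=(213,238,249,278),can=(354,232,394,306)))[n]
    for k,(x0,y0,x1,y1) in R.items():
        d=cv2.absdiff(o,im[...,::-1].copy())[y0:y1,x0:x1].max(2);print(n,k,'mean diff',d.mean().round(1),'frac',(d>40).mean().round(3))
    h=cv2.cvtColor(im,cv2.COLOR_RGB2HSV);m=((((h[...,0]<8)|(h[...,0]>172))|((h[...,0]>100)&(h[...,0]<125)))&(h[...,1]>130)&(h[...,2]>60)).astype(np.uint8)
    h0=cv2.cvtColor(o,cv2.COLOR_BGR2HSV);m0=((((h0[...,0]<8)|(h0[...,0]>172))|((h0[...,0]>100)&(h0[...,0]<125)))&(h0[...,1]>130)&(h0[...,2]>60)).astype(np.uint8)
    for k,(x0,y0,x1,y1) in R.items():
        for q in(m0,m): print(k,np.argwhere(q[y0:y1,x0:x1]).mean(0).round(1),q[y0:y1,x0:x1].sum(),end=' ')
    print()
E
```

```text
clock: 24.92
tcp_pos: [0.6022, 0.0908, 0.3237]
tool_rot: [-3.138, -0.004, -0.437]
wrist_force: [-0.3, 0.5, -0.2]
finger_gap: 0.0453
grasp_force: 0.0
[[315, 156, 19, 127, 2273]]
-170 [(108, 151), (110, 195), (121, 196), (81, 198), (84, 142), (85, 141)]
-150 [(104, 147), (106, 196), (76, 196), (72, 140), (66, 143), (74, 142)]
-130 [(141, 171), (77, 198), (79, 140), (80, 142), (84, 143), (111, 140)]
-110 [(28, 18), (29, 23), (22, 24), (18, 30), (25, 66), (114, 131)]
-90 [(142, 136), (146, 139), (104, 142), (101, 142), (88, 140), (84, 141)]
-70 [(141, 140), (124, 138), (119, 139), (121, 143), (126, 139), (147, 142)]
-50 [(143, 138), (144, 137), (146, 141), (142, 141), (162, 180), (206, 198)]
-30 [(143, 140), (140, 137), (142, 139), (199, 200), (191, 198), (210, 195)]
-10 [(142, 140), (173, 191), (201, 195), (197, 197), (195, 197), (193, 192)]
10 [(155, 194), (202, 198), (204, 199), (207, 203), (209, 206), (212, 206)]
25 [(178, 193), (202, 195), (205, 196), (207, 201), (207, 200), (209, 202)]
scene tin mean diff 24.1 frac 0.322
scene tape mean diff 1.5 frac 0.0
scene mag mean diff 1.3 frac 0.0
scene can mean diff 45.8 frac 0.41
tin [nan nan] 0 tin [nan nan] 0 tape [30.9 30.8] 8 tape [30.9 30.8] 8 mag [21.  18.7] 470 mag [21.  18.7] 471 can [12.  10.6] 86 can [ 9.2 12.5] 252 
side tin mean diff 25.4 frac 0.395
side can mean diff 8.8 frac 0.123
tin [31.4 21.8] 107 tin [31.  22.3] 106 can [23.7 20.7] 633 can [23.8 20.7] 625 <stdin>:21: RuntimeWarning: Mean of empty slice.
  ret = um.true_divide(
```

```bash
python3 -c "
from station import r
print(r.close_job())"
```

```text
the job is handed in; nothing more can be done
None
```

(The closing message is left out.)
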